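Fit the keyed weighing pan and zero the balance

TASK

Put the larger of the two knobbed pans on the balance: its hub goes down the round well and the pan must be turned until the slots under the hub find the four-armed carrier inside and it drops fully home, without being forced. Let go of it, then press the zero key on the balance fully down and release it. Do not press the key before the pan is home, and leave the small pan, the weights, the glass bottle and the tweezers where they are.

Things in the scene. Friction and masses are not known exactly. Their poses are not given: they have to be found in the camera images.
- pan: The larger pan, loose, stainless, about 0.35 kg, upright on its hub; 70 mm tall. Hub 52 mm across, 28 mm long; disc 116 mm across, 28 to 32 mm up. The hub's lower 11 mm is cut by two crossing slots, 9 mm wide, 11 mm deep, right through along the pan's own x and y axes: it fits in four positions a quarter turn apart. Origin: centre of the hub's lower end; z up.
- pan_knob (a point): Middle of the large pan's round lifting knob, 58 mm above the pan's origin, axes as the pan's. The knob is 30 mm across and spans 46 to 70 mm above the origin; below it a stem 14 mm across, 14 mm long, down to the disc.
- balance: The balance, a fixed stainless housing 230 mm (its x) by 180 mm (its y), top flat at 60 mm, zero key toward its -x side. Origin: centre of its underside. In its well stands a rigid black four-armed carrier, an upright cross with arms 44 mm tip to tip, 5 mm thick. It is stiffly set at up to 0.6 rad (35 degrees) either way from the balance's x and y axes, different each time, not reported.
- well (a point): Centre of the round well's mouth in the balance's top, axes as the balance's. Well 57 mm across with a 3 mm chamfer, 34 mm deep. The carrier's top is 14 mm below the mouth: an unmatched hub stands on it with its lower end there. With slots matched within about 5 degrees the hub goes down until its lower end is 25 mm below the mouth (disc 3 mm above the housing): fully home.
- zero (a joint): The zero key, a sprung round push button on the balance's top: 0 m released, 0.006 m fully down (about 5 N).
- zero_top (a point): Centre of the zero key's top face, 28 mm across; pressed straight down. It lies 117 mm toward -x and 45 mm toward -y of the well in the balance's axes.
- small_pan: The smaller pan, not used: like the large one but disc 84 mm across, plain hub 40 mm across; 70 mm tall with the same knob. Its origin is the centre of its underside, z up.
- weight_large: Polished stainless knob weight, 48 mm across, 75 mm tall, not used. Its origin is the centre of its underside, z up.
- weight_small: Polished stainless knob weight, 36 mm across, 60 mm tall, not used. Its origin is the centre of its underside, z up.
- weighing_bottle: Clear glass weighing bottle with stopper, 52 mm across, 80 mm tall, not used. Its origin is the centre of its underside, z up.
- tweezers: Steel tweezers with bamboo tips, lying flat, 135 mm long along their x, 8 mm high, not used. Origin on the counter midway along.
Mind the look-alikes: they are no part of the job. Leave any purple look-alike of the pan alone.

How it is judged:
On the way, in this order (a step that is already met when the one before it is completed fails the run):
1. the large pan is fully home on the carrier and let go (z of pan in the frame of well below -0.0225 m and horizontal distance between pan and well below 0.005 m and angle between pan's own z axis and vertical below 0.06 rad and contact force between the fingers and pan below 0.1 N and linear speed of pan below 0.02 m/s), for 0.2 s.
2. the zero key is pressed fully down (z of pan in the frame of well below -0.0225 m and horizontal distance between pan and well below 0.005 m and angle between pan's own z axis and vertical below 0.06 rad and value of joint zero above 0.0045 m), for 0.05 s.
At the end, for the whole second after the job is handed in: The large pan sits fully home and still: the lower end of its hub is more than 22.5 mm below the well's mouth, within 5 mm of its centre, tilted less than 0.06 rad; the zero key has been pressed past 4.5 mm with the pan home and is up again (under 1.5 mm) (z of pan in the frame of well below -0.0225 m and horizontal distance between pan and well below 0.005 m and angle between pan's own z axis and vertical below 0.06 rad and linear speed of pan below 0.01 m/s and value of joint zero below 0.0015 m); the robot touches nothing.
It fails at once if the zero key is pressed (over 3 mm) while the pan is not fully home (value of joint zero above 0.003 m and not (z of pan in the frame of well below -0.0225 m and horizontal distance between pan and well below 0.005 m and angle between pan's own z axis and vertical below 0.06 rad)).
It fails at once if the pan is forced against the balance or its carrier (over 60 N) (contact force between pan and balance above 60 N).
It fails at once if a bystander is moved more than 25 mm (distance of any of small_pan, weight_large, weight_small, weighing_bottle, tweezers from where it was at the start of the episode above 0.025 m).
It also fails if it takes over 54 s, if anything falls off the work surface, if the arm or the gripper's body presses on something with over 40 N, if the wrist force passes 120 N, or if a joint passes its speed limit or range.

ROBOT

A 6-joint arm with a two-finger parallel gripper is mounted at the origin on the work surface. World frame = base frame: x ahead of the robot, y to its left, z up, the work surface at z = 0. Lengths are in m, angles in rad, forces in N, time in s.
With the tool pointing down it reaches from about 0.35 to 0.875 m from the base axis. Payload 4.2 kg.
Tool frame: the origin (TCP) lies at the very end of the fingers, on their centre line; the grasp point (between the pads) lies 19 mm behind it (robot.grip_depth is the distance from the TCP to the grasp point, in m); z points along the fingers, y is the line along which they close (so a half turn about z gives the same grasp; the last joint's range is limited). The gripper opens to 85 mm and grips with 20 to 120 N. Pads are 22 mm wide; open, the fingers measure 114 mm over their backs; the gripper's body (76 mm by 85 mm) begins 54 mm behind the grasp point. The pads swing forward as they close: fully open they stand 13 mm farther back than shut.
Start: joints at [-1.042, 0.385, 0.008, 0, -1.194, -0.259], TCP at [0.167, -0.602, 0.231] pointing down, gripper open.
Joint ranges: [-3.14, 3.14], [-1.21, 2.06], [-1.07, 1.41], [-3.16, 2.05], [-2.99, -0.16], [-3.1, 3.1]. Speed limits (rad/s): [2.79, 2.79, 3.14, 3.14, 3.14, 3.14].

INTERFACE

Orientations are given as a unit quaternion [w, x, y, z].
In Python, from workcell import robot, camera gives the robot as it stands.
- The arm moves only by the tool apply_moves, never from a script. Its arguments are lists of equal length, an entry for each row: "xyz": the shift along the tool's x, y, z in m, a list of three; "dr": the turn, a rotation vector about the tool's x, y, z in degrees, a list of three. In form: {"xyz": [[x, y, z], ...], "dr": [[rx, ry, rz], ...]}. A call has 1 to 5 rows; each row shifts and turns the commanded pose from where the row before left it, along the tool's axes as they then stand; what a row does not reach is not made up. A row lasts 1/10 s, in which the tool goes at most 50 mm and 8.59 degrees, less where a joint would pass 70% of its speed; a pose out of reach is approached as far as the arm can. A call is refused whole if a number of a shift passes 0.05 or a number of a turn 8.59, either way. A call with a gripper value outside its range is refused whole. "hand" is the finger opening in m, from 0 to 0.0854, set as the call begins (left out, the last holds). The fingers move at their own pace and stop on an object; "squeeze" is the grip in N (left out, the last holds). Time passes only in rows, so rows that do not move let the fingers close. It gives the time, the measured TCP pose, the force, the opening and the grip force at its end, in the units of the state.
- robot.get_obs(): the state, without advancing time (a new reading comes with each control period).
- camera(name): name is "scene" or "top"; returns a dict with "color" (420x560x3 uint8, blue, green, red), "fx", "fy", "cx", "cy" (pixels), "k1" (the pictures are not rectified: a ray, as slopes to the right and down, at radius r is drawn at 1 + k1 r^2 times it, then the intrinsics apply), "position" and "rotation" of the camera in the world. Camera axes: x right, y up, looking along -z (the intrinsics and any distortion apply to the point x, -y, -z); pixel columns grow to the right and rows downward; lengths in m; the calibration is good to about 2 mm. A picture is of the moment at which its call begins. There is no depth.
- robot.close_job(): hands the job in; it is judged then, once.
The state is a dict: "time": time; "joints": joint angles; "joint_vel": joint speeds; "joint_torque": joint torques, N m; "eef_pos": TCP position; "tool_rot": TCP orientation; "wrist_force": force on the tool from outside, world axes, zero at the start; "wrist_torque": the same for the moment, N m; "finger_gap": opening from 0.0 (shut) to 1.0 (fully open); "grasp_force": force on a finger pad.
Only numpy, scipy, OpenCV 4.12 (cv2) and the standard library are available. Lean on these libraries where they do the work, as an engineer would, in place of code of your own. Each camera call takes 0.05 s, during which the arm holds its last target. There are 200 camera calls.

## Working session

There is one attempt and no reset: what is moved stays moved. The work goes in short steps, Python scripts to look and compute and a tool call to move; the robot and the scene stay as the last step left them, time stands still between calls to the robot, and variables do not carry over. Pictures are saved under pics/ and viewed, at most 10 in all, crops included, and the job is handed in when it is done.

Besides the shell and the picture viewer there is one more tool, called after "Emit:" in YAML: its name, and indented under it one key for each argument. apply_moves: Moves the arm, as the interface text tells. Its arguments: {"type":"object","properties":{"xyz":{"type":"array","items":{"type":"array","items":{"type":"number"}}},"dr":{"type":"array","items":{"type":"array","items":{"type":"number"}}},"hand":{"type":"number"},"squeeze":{"type":"number"}},"required":["xyz","dr"]}

```bash
mkdir -p pics && ls
cat > h.py <<'E'
import numpy as np, cv2
from workcell import robot, camera
def ray(c,u,v):
    d=np.array([(u-c["cx"])/c["fx"],(v-c["cy"])/c["fy"]]);p=d.copy()
    for _ in range(20): p=d/(1+c["k1"]*(p@p))
    R=np.array(c["rotation"],float)
    return np.array(c["position"],float), R@np.array([p[0],-p[1],-1.0])
def plane(c,u,v,z):
    o,d=ray(c,u,v); return o+d*(z-o[2])/d[2]
def proj(c,P):
    q=np.array(c["rotation"]).T@(np.array(P)-c["position"]); s=np.array([q[0],-q[1]])/-q[2]
    s=s*(1+c["k1"]*(s@s)); return s*[c["fx"],c["fy"]]+[c["cx"],c["cy"]]
E
python3 - <<'E'
from h import *
for n in("scene","top"):
    c=camera(n); cv2.imwrite(f"pics/{n}0.png",c["color"]); np.save(n+"0.npy",c,allow_pickle=True)
    print({k:v for k,v in c.items() if k!="color"})
print(robot.get_obs())
E
```

```text
pics
{'fx': 450.2422997081309, 'fy': 450.2422997081309, 'cx': 275.33766787371724, 'cy': 205.83187778165058, 'k1': -0.02651486403800782, 'position': array([ 1.00785761, -0.35931477,  0.95347397]), 'rotation': array([0.87787772, 0.28632139, 0.11211155, 0.36712636])}
{'fx': 381.53712558624966, 'fy': 381.53712558624966, 'cx': 282.2010817416557, 'cy': 211.11918155274597, 'k1': -0.027850042802808013, 'position': array([0.46258501, 0.11135375, 0.88964415]), 'rotation': array([ 0.7112057 ,  0.05737233, -0.05203285, -0.69870412])}
{'time': 0.1, 'joints': array([-1.04237161e+00,  3.85487524e-01,  6.75613997e-03, -4.19732315e-04,
       -1.19401072e+00, -2.58614926e-01]), 'joint_vel': array([-1.45263432e-04, -1.42840682e-03,  3.57332386e-03,  3.90169829e-03,
        3.36373605e-06,  3.89525489e-05]), 'joint_torque': array([-3.82844983e-04, -3.93319917e+01,  1.88929975e+01,  4.19791684e+00,
       -2.60135268e-03,  8.68181644e-06]), 'eef_pos': array([ 0.16647304, -0.60187669,  0.23032601]), 'tool_rot': array([-1.92887546e-04, -1.34419303e-01,  9.90924047e-01,  9.73325577e-04]), 'wrist_force': array([-0.14620777, -0.97731242, -0.45827025]), 'wrist_torque': array([0.04529829, 0.0515431 , 0.01272584]), 'grasp_force': 0.0, 'finger_gap': 1.0052101736422996}
```

Rotation is a quaternion; I'll convert it in the helper.

```bash
sed -i 's/^def ray/from scipy.spatial.transform import Rotation as Ro\ndef RM(q): return Ro.from_quat(np.array(q),scalar_first=True).as_matrix()\ndef ray/; s/R=np.array(c\["rotation"\],float)/R=RM(c["rotation"])/; s/np.array(c\["rotation"\]).T/RM(c["rotation"]).T/' h.py && cat h.py
```

```text
import numpy as np, cv2
from workcell import robot, camera
from scipy.spatial.transform import Rotation as Ro
def RM(q): return Ro.from_quat(np.array(q),scalar_first=True).as_matrix()
def ray(c,u,v):
    d=np.array([(u-c["cx"])/c["fx"],(v-c["cy"])/c["fy"]]);p=d.copy()
    for _ in range(20): p=d/(1+c["k1"]*(p@p))
    R=RM(c["rotation"])
    return np.array(c["position"],float), R@np.array([p[0],-p[1],-1.0])
def plane(c,u,v,z):
    o,d=ray(c,u,v); return o+d*(z-o[2])/d[2]
def proj(c,P):
    q=RM(c["rotation"]).T@(np.array(P)-c["position"]); s=np.array([q[0],-q[1]])/-q[2]
    s=s*(1+c["k1"]*(s@s)); return s*[c["fx"],c["fy"]]+[c["cx"],c["cy"]]
```

View pics/scene0.png

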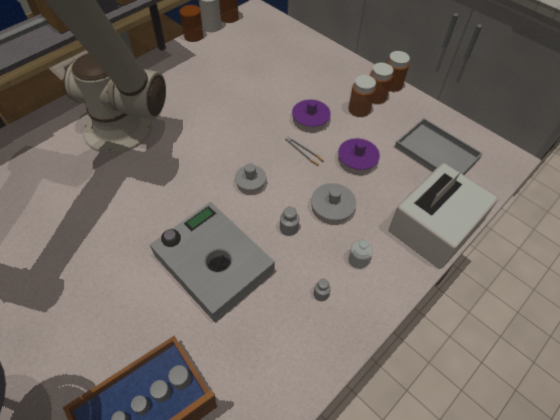

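View pics/top0.png

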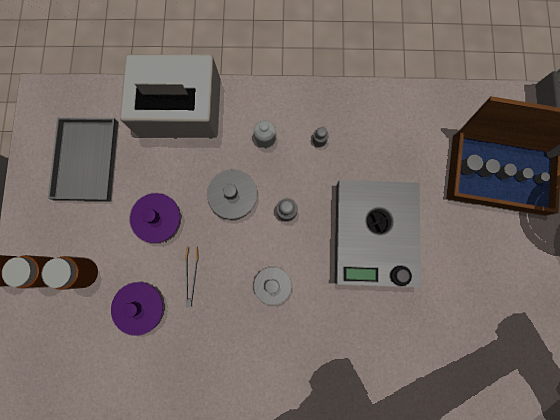

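The scene shows four pan-like things: the grey large disc at top (232,194) / scene (333,203), the smaller grey disc at top (272,286) / scene (250,178), and two purple look-alikes at top (155,217) and (137,308). The larger grey one fits: stainless, and its disc is about 50 px against 39 px for the smaller. The well is at top (378,221) and the key at (401,275). I'll confirm this in one enlarged crop, with the well alongside.

Run:
```python
from h import *
t=np.load("top0.npy",allow_pickle=True).item(); s=np.load("scene0.npy",allow_pickle=True).item()
def cr(c,u,v,r,n=400): 
    i=c["color"][v-r:v+r,u-r:u+r]; i=cv2.resize(i,(n,300),interpolation=cv2.INTER_CUBIC) if n!=300 else cv2.resize(i,(300,300),interpolation=cv2.INTER_CUBIC); return i
def g(i): return np.clip(255*(i/255.)**0.6,0,255).astype(np.uint8)
a=np.hstack([cr(t,232,194,33,300),cr(s,333,203,33,300)]); b=np.hstack([cr(t,378,221,20,300),cr(s,218,260,20,300)])
cv2.imwrite("pics/crop1.png",g(np.vstack([a,b])))
# rough positions
print("pan knob top z=.07",plane(t,230,190,.07),plane(s,335,193,.06))
print("well",plane(t,378,221,.06),plane(s,219,261,.06))
print("key",plane(t,401,275,.07),plane(s,171,237,.07))
# balance outline by corners in top
for u,v in[(337,182),(419,182),(420,288),(336,284)]: print(plane(t,u,v,.06))
```

```text
pan knob top z=.07 [0.63546257 0.23423653 0.07      ] [0.63565532 0.23883263 0.06      ]
well [ 0.57375716 -0.09158626  0.06      ] [ 0.5792423 -0.0944367  0.06     ]
key [ 0.45765757 -0.13584468  0.07      ] [ 0.45938382 -0.13537966  0.07      ]
[ 0.65978811 -0.00200676  0.06      ]
[ 0.66305975 -0.18512453  0.06      ]
[ 0.43072414 -0.17892561  0.06      ]
[0.43631731 0.0009134  0.06      ]
```

View pics/crop1.png

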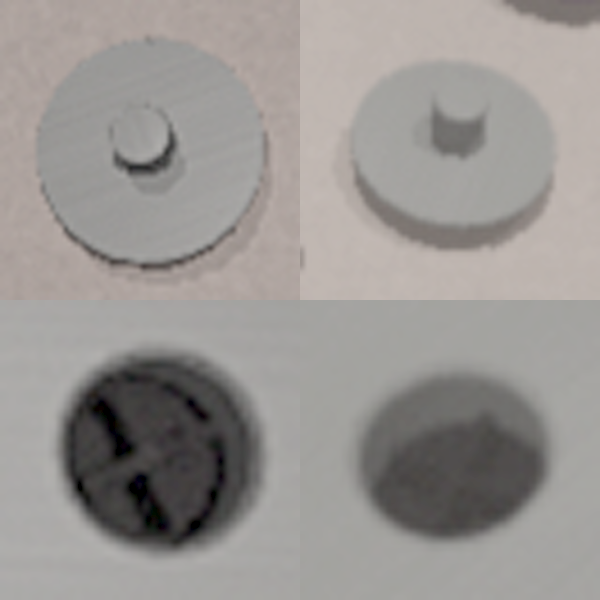

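The crop confirms the large stainless pan, with a round knob and no purple. The well at (378,221) shows the carrier's black arms. Next I measure the pan centre, the well centre, the carrier angle and the brushing direction.

Run:
```python
from h import *
t=np.load("top0.npy",allow_pickle=True).item(); s=np.load("scene0.npy",allow_pickle=True).item()
def rect(c,x,y,z,r,n):
    g=np.linspace(-r,r,n); X,Y=np.meshgrid(x+g,y-g) # col = +x, row down = -y
    m=np.array([[proj(c,(X[i,j],Y[i,j],z)) for j in range(n)] for i in range(n)]).astype(np.float32)
    return cv2.remap(c["color"],m[...,0],m[...,1],cv2.INTER_CUBIC)
# pan disc: saturation low vs counter pinkish
for c,nm,(u,v),z in((t,"t",(232,194),.031),(s,"s",(333,203),.031)):
    i=c["color"].astype(int); m=((i[...,2]-i[...,0])<8).astype(np.uint8)*255
    M=np.zeros_like(m); M[v-36:v+36,u-36:u+36]=m[v-36:v+36,u-36:u+36]
    cs=max(cv2.findContours(M,0,2)[0],key=cv2.contourArea); e=cv2.fitEllipse(cv2.convexHull(cs)); print(nm,"pan ellipse",e,plane(c,*e[0],z))
for c,nm,(u,v) in((t,"t",(378,221)),(s,"s",(219,261))):
    gr=cv2.cvtColor(c["color"],6); 
    if nm=='t':
        M=np.zeros_like(gr); w=gr[v-20:v+20,u-20:u+20]; th,b=cv2.threshold(w,0,255,cv2.THRESH_BINARY_INV|cv2.THRESH_OTSU); M[v-20:v+20,u-20:u+20]=b
        cs=max(cv2.findContours(M,0,2)[0],key=cv2.contourArea); e=cv2.fitEllipse(cv2.convexHull(cs)); print(nm,"well",th,e,plane(c,*e[0],.06))
def orient(I,mask):
    g=cv2.GaussianBlur(cv2.cvtColor(I,6).astype(np.float32),(0,0),1); gx=cv2.Sobel(g,5,1,0);gy=-cv2.Sobel(g,5,0,1)
    gx,gy=gx[mask],gy[mask]; k=np.hypot(gx,gy); ok=k<np.percentile(k,85); gx,gy=gx[ok],gy[ok]
    a=.5*np.arctan2(2*(gx*gy).sum(),(gx**2-gy**2).sum()); coh=np.hypot(2*(gx*gy).sum(),(gx**2-gy**2).sum())/(gx**2+gy**2).sum()
    return (np.degrees(a)+90)%180,coh
for c,nm in((t,"t"),(s,"s")):
    I=rect(c,.632,.235,.032,.052,105); y,x=np.mgrid[:105,:105]-52; rr=np.hypot(x,y)
    print(nm,"brush dir from +x",orient(I,(rr>26)&(rr<46)))
    J=rect(c,.545,-.04,.06,.03,61); print(nm,"balance brush",orient(J,np.ones((61,61),bool)))
W=rect(t,.5745,-.0915,.046,.03,61); W=cv2.resize(W,(600,600),interpolation=cv2.INTER_CUBIC)
W=np.clip((W.astype(float)-10)*3,0,255).astype(np.uint8); cv2.imwrite("pics/well.png",W)
for u,v,z,n in((287,206,.075,"wl"),(320,133,.06,"ws"),(264,130,.08,"bot"),(272,287,.07,"sp"),(191,275,0,"tw")): print(n,plane(t,u,v,z))
```

```text
t pan ellipse ((231.5766143798828, 194.12213134765625), (48.978965759277344, 50.28055953979492), 41.0013427734375) [0.63408499 0.23607152 0.031     ]
s pan ellipse ((333.22796630859375, 201.7818603515625), (35.9642448425293, 44.30493927001953), 100.18864440917969) [0.63886178 0.23354393 0.031     ]
t well 75.0 ((379.0440979003906, 220.82318115234375), (26.108272552490234, 27.156673431396484), 132.94883728027344) [ 0.57418729 -0.09388778  0.06      ]
t brush dir from +x (np.float32(112.579414), np.float32(0.5041298))
t balance brush (np.float32(87.361946), np.float32(0.6458577))
s brush dir from +x (np.float32(122.04384), np.float32(0.23075764))
s balance brush (np.float32(90.28854), np.float32(0.2576726))
wl [0.60111327 0.10850246 0.075     ]
ws [0.77342916 0.03609846 0.06      ]
bot [0.77091322 0.1624693  0.08      ]
sp [0.42798737 0.13731737 0.07      ]
tw [0.44854851 0.32716748 0.        ]
```

View pics/well.png

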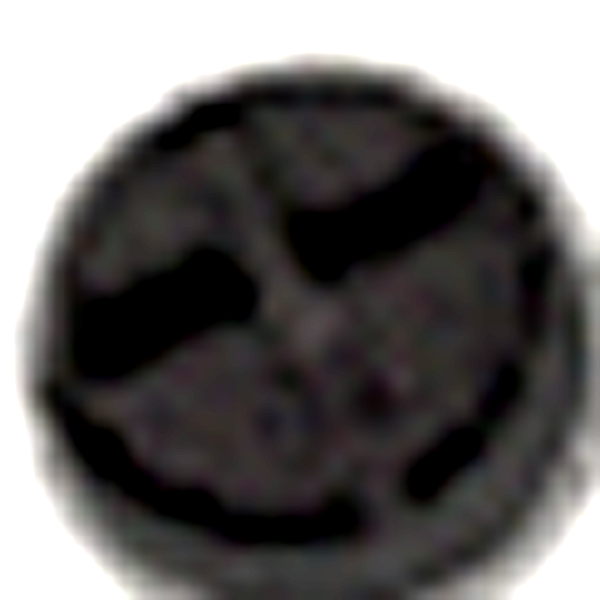

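In this world-aligned view (x right, y up) the cross runs from about (85,350) to (475,165) and from (235,140) to (380,510). That puts the carrier near +23° mod 90. The pan's brushing is also near +23°, so I expect little turning to be needed. I'll move over the pan now.

Emit:
apply_moves:
  xyz:
    - [-0.034,0.034,0]
    - [-0.034,0.034,0]
    - [-0.034,0.034,0]
    - [-0.034,0.034,0]
    - [-0.034,0.034,0]
  dr:
    - [0,0,0]
    - [0,0,0]
    - [0,0,0]
    - [0,0,0]
    - [0,0,0]
  hand: 0.06
  squeeze: 40

```text
time: 0.6
eef_pos: [0.2855, -0.3914, 0.2309]
tool_rot: [-0.0, -0.134, 0.991, 0.0]
wrist_force: [1.1, -0.7, 0.7]
finger_gap: 0.698
grasp_force: 0.0
```

Emit:
apply_moves:
  xyz:
    - [-0.034,0.034,0]
    - [-0.034,0.034,0]
    - [-0.034,0.034,0]
    - [-0.034,0.034,0]
    - [-0.034,0.034,0]
  dr:
    - [0,0,0]
    - [0,0,0]
    - [0,0,0]
    - [0,0,0]
    - [0,0,0]

```text
time: 1.1
eef_pos: [0.4039, -0.1821, 0.2313]
tool_rot: [0.0, -0.135, 0.991, 0.0]
wrist_force: [1.7, -0.7, -0.2]
finger_gap: 0.699
grasp_force: 0.0
```

Emit:
apply_moves:
  xyz:
    - [-0.034,0.034,0]
    - [-0.034,0.034,0]
    - [-0.034,0.034,0]
    - [-0.034,0.034,0]
    - [-0.034,0.034,0]
  dr:
    - [0,0,0]
    - [0,0,0]
    - [0,0,0]
    - [0,0,0]
    - [0,0,0]

```text
time: 1.6
eef_pos: [0.5225, 0.0271, 0.2311]
tool_rot: [-0.0, -0.135, 0.991, -0.0]
wrist_force: [0.7, -0.9, 0.1]
finger_gap: 0.703
grasp_force: 0.0
```

Emit:
apply_moves:
  xyz:
    - [-0.034,0.034,0]
    - [-0.034,0.034,0]
    - [-0.034,0.034,0]
    - [-0.034,0.034,0]
    - [0,0,0]
  dr:
    - [0,0,0]
    - [0,0,0]
    - [0,0,0]
    - [0,0,0]
    - [0,0,0]

```text
time: 2.1
eef_pos: [0.6187, 0.197, 0.2287]
tool_rot: [-0.001, -0.136, 0.991, -0.0]
wrist_force: [-0.9, -0.3, -0.9]
finger_gap: 0.704
grasp_force: 0.0
```

Emit:
apply_moves:
  xyz:
    - [-0.013,0.016,0.04]
    - [-0.013,0.016,0.04]
    - [0,0,0.045]
    - [0,0,0.015]
    - [0,0,0]
  dr:
    - [0,0,0]
    - [0,0,0]
    - [0,0,0]
    - [0,0,0]
    - [0,0,0]

```text
time: 2.6
eef_pos: [0.6319, 0.2289, 0.0884]
tool_rot: [-0.003, -0.134, 0.991, -0.001]
wrist_force: [-0.5, -0.2, -0.1]
finger_gap: 0.701
grasp_force: 0.0
```

Emit:
apply_moves:
  xyz:
    - [-0.004,0.0055,0.01]
    - [0,0,0.025]
    - [0,0,0.014]
    - [0,0,0]
  dr:
    - [0,0,0]
    - [0,0,0]
    - [0,0,0]
    - [0,0,0]

```text
time: 3.0
eef_pos: [0.6354, 0.2362, 0.0414]
tool_rot: [-0.001, -0.134, 0.991, -0.0]
wrist_force: [-0.6, -0.3, -1.2]
finger_gap: 0.701
grasp_force: 0.0
```

Emit:
apply_moves:
  xyz:
    - [0,0,0.002]
    - [0,0,0]
    - [0,0,0]
    - [0,0,0]
    - [0,0,0]
  dr:
    - [0,0,0]
    - [0,0,0]
    - [0,0,0]
    - [0,0,0]
    - [0,0,0]
  hand: 0.02
  squeeze: 40

```text
time: 3.5
eef_pos: [0.6368, 0.2368, 0.0418]
tool_rot: [0.001, -0.135, 0.991, 0.0]
wrist_force: [0.1, -1.4, 4.3]
finger_gap: 0.336
grasp_force: 39.9
```

Emit:
apply_moves:
  xyz:
    - [0,0,-0.02]
    - [0,0,-0.04]
    - [0,0,-0.04]
    - [0,0,-0.03]
    - [0,0,0]
  dr:
    - [0,0,0]
    - [0,0,0]
    - [0,0,0]
    - [0,0,0]
    - [0,0,0]

```text
time: 4.0
eef_pos: [0.638, 0.2379, 0.1752]
tool_rot: [0.004, -0.135, 0.991, 0.002]
wrist_force: [-0.3, 0.5, -2.7]
finger_gap: 0.338
grasp_force: 40.2
```

Run:
```python
from h import *
o=robot.get_obs(); print(o["eef_pos"],o["wrist_force"],o["wrist_torque"],o["joints"])
a=camera("scene");b=camera("top"); np.save("scene1.npy",a,allow_pickle=True);np.save("top1.npy",b,allow_pickle=True)
print(proj(a,o["eef_pos"]),proj(b,o["eef_pos"]))
cv2.imwrite("pics/lift.png",np.hstack([cv2.resize(c["color"][int(v)-70:int(v)+70,int(u)-70:int(u)+70],(400,400)) for c,(u,v) in((a,proj(a,o["eef_pos"])),(b,proj(b,o["eef_pos"])))]))
```

```text
[0.63804101 0.2378611  0.17515365] [-0.33372284  0.50911938 -2.6551589 ] [ 0.0962718  -0.1685458   0.01301257] [ 5.94054678e-01  5.13539148e-01  7.28841425e-02  8.12160583e-04
 -1.12076541e+00 -1.89484360e+00]
[341.55799009 163.3232427 ] [220.4696384  177.25126699]
```

View pics/lift.png

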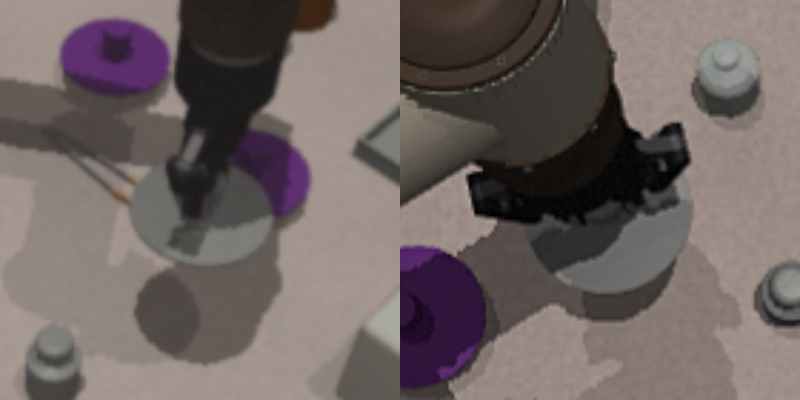

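The left (scene) view shows the pan lifted level in the fingers, with its disc centre at about scene (342,165). The purple look-alikes and the bottle were not touched. Next I carry it to the well.

Emit:
apply_moves:
  xyz:
    - [0.0187,-0.0376,0]
    - [0.0187,-0.0376,0]
    - [0.0187,-0.0376,0]
    - [0.0187,-0.0376,0]
    - [0.0187,-0.0376,0]
  dr:
    - [0,0,0]
    - [0,0,0]
    - [0,0,0]
    - [0,0,0]
    - [0,0,0]

```text
time: 4.6
eef_pos: [0.5934, 0.0288, 0.1669]
tool_rot: [-0.003, -0.134, 0.991, 0.0]
wrist_force: [0.4, -0.8, -3.3]
finger_gap: 0.339
grasp_force: 40.3
```

Emit:
apply_moves:
  xyz:
    - [0.0187,-0.0376,0]
    - [0.0187,-0.0376,0]
    - [0.0187,-0.0376,0]
    - [0,0,0.01]
    - [0,0,0]
  dr:
    - [0,0,0]
    - [0,0,0]
    - [0,0,0]
    - [0,0,0]
    - [0,0,0]

```text
time: 5.1
eef_pos: [0.5689, -0.0941, 0.1563]
tool_rot: [-0.004, -0.133, 0.991, 0.001]
wrist_force: [0.5, 0.6, -3.6]
finger_gap: 0.338
grasp_force: 40.6
```

Run:
```python
from h import *
o=robot.get_obs(); p=o["eef_pos"]; R=RM(o["tool_rot"]); print(p,o["wrist_force"],o["wrist_torque"]); print("move in tool",R.T@(np.array([.5745,-.092,p[2]])-p), "tilt z axis",R[:,2])
a=camera("scene");b=camera("top"); np.save("scene2.npy",a,allow_pickle=True)
z=p[2]-.0418+.032; u,v=proj(a,[p[0],p[1],z]); print(u,v,"disc z",z)
cv2.imwrite("pics/over.png",np.hstack([cv2.resize(c["color"][int(v)-60:int(v)+60,int(u)-60:int(u)+60],(400,400),interpolation=2) for c,(u,v) in((a,proj(a,[p[0],p[1],z])),(b,proj(b,[p[0],p[1],z])))]))
```

```text
[ 0.56894661 -0.09409483  0.15626808] [ 0.49640124  0.57322774 -3.60277346] [ 0.02121044  0.01176558 -0.00335152]
move in tool [-5.90891210e-03  5.57871441e-04 -4.48012768e-05] tilt z axis [-8.34417585e-03  7.33804502e-04 -9.99964918e-01]
212.27482636202754 237.81589903029345 disc z 0.14646808027087801
```

View pics/over.png

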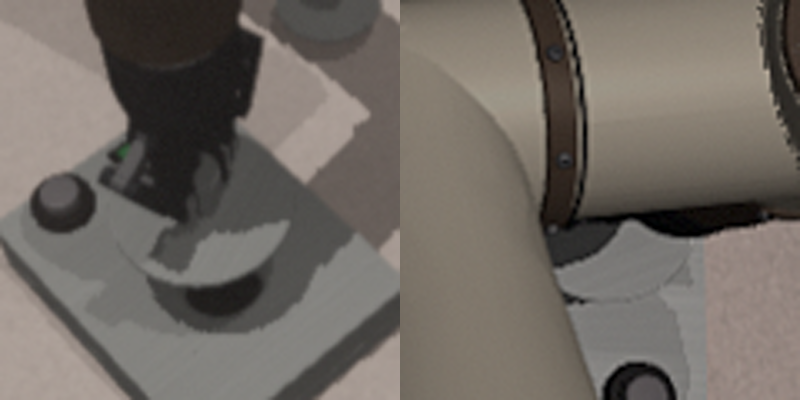

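The scene view shows the pan level above the well, with its disc spanning crop x about 115 to 290 and its lower edge near y 287. I'll compare that with the rim expected if the pan is centred on the TCP.

Run:
```python
from h import *
a=np.load("scene2.npy",allow_pickle=True).item(); p=np.array([.56895,-.0941,.15627]); g=cv2.cvtColor(a["color"],6)
for off in(-.003,0,.003):
  c=p+off*np.array([-.964,-.266,0]); o=[]
  for z in(.1465,.1425):
    q=np.array([proj(a,[c[0]+.058*np.cos(t),c[1]+.058*np.sin(t),z]) for t in np.linspace(0,6.28,200)])
    o+=[((q[:,0].min()-152)*3.333).round(),((q[:,0].max()-152)*3.333).round(),((q[:,1].max()-177)*3.333).round()]
  print(off,o)
```

```text
-0.003 [np.float64(112.0), np.float64(297.0), np.float64(286.0), np.float64(113.0), np.float64(297.0), np.float64(289.0)]
0 [np.float64(108.0), np.float64(293.0), np.float64(284.0), np.float64(109.0), np.float64(293.0), np.float64(287.0)]
0.003 [np.float64(104.0), np.float64(289.0), np.float64(282.0), np.float64(105.0), np.float64(289.0), np.float64(285.0)]
```

Emit:
apply_moves:
  xyz:
    - [-0.006,0.0005,0.015]
    - [0,0,0.01]
    - [0,0,0.005]
    - [0,0,0]
  dr:
    - [0,0,0]
    - [0,0,0]
    - [0,0,0]
    - [0,0,0]

```text
time: 5.6
eef_pos: [0.5768, -0.0906, 0.1286]
tool_rot: [-0.002, -0.135, 0.991, 0.0]
wrist_force: [0.0, -0.1, -2.8]
finger_gap: 0.338
grasp_force: 40.6
```

Emit:
apply_moves:
  xyz:
    - [0.0025,-0.0005,0.005]
    - [0,0,0.01]
    - [0,0,0.005]
    - [0,0,0]
  dr:
    - [0,0,0]
    - [0,0,0]
    - [0,0,0]
    - [0,0,0]

```text
time: 6.0
eef_pos: [0.5745, -0.0924, 0.1091]
tool_rot: [-0.001, -0.134, 0.991, 0.0]
wrist_force: [-0.6, -0.4, -3.2]
finger_gap: 0.34
grasp_force: 40.7
```

Emit:
apply_moves:
  xyz:
    - [0,0,0.005]
    - [0,0,0.004]
    - [0,0,0.003]
    - [0,0,0]
  dr:
    - [0,0,0]
    - [0,0,0]
    - [0,0,0]
    - [0,0,0]

```text
time: 6.4
eef_pos: [0.575, -0.0923, 0.0977]
tool_rot: [-0.001, -0.134, 0.991, 0.0]
wrist_force: [0.0, 0.4, -3.4]
finger_gap: 0.336
grasp_force: 40.7
```

Emit:
apply_moves:
  xyz:
    - [0,0,0.003]
    - [0,0,0.003]
    - [0,0,0.002]
    - [0,0,0]
  dr:
    - [0,0,0]
    - [0,0,0]
    - [0,0,0]
    - [0,0,0]

```text
time: 6.8
eef_pos: [0.5751, -0.0923, 0.0899]
tool_rot: [-0.0, -0.134, 0.991, 0.0]
wrist_force: [0.4, -0.5, -3.2]
finger_gap: 0.337
grasp_force: 40.7
```

Inside the well with no contact. Next I feel for the carrier.

Emit:
apply_moves:
  xyz:
    - [0,0,0.002]
    - [0,0,0.002]
    - [0,0,0.001]
    - [0,0,0]
  dr:
    - [0,0,0]
    - [0,0,0]
    - [0,0,0]
    - [0,0,0]

```text
time: 7.2
eef_pos: [0.5755, -0.0924, 0.0853]
tool_rot: [0.0, -0.135, 0.991, -0.0]
wrist_force: [-0.2, -1.1, -3.6]
finger_gap: 0.338
grasp_force: 40.7
```

Emit:
apply_moves:
  xyz:
    - [0,0,0.002]
    - [0,0,0.002]
    - [0,0,0.001]
    - [0,0,0]
  dr:
    - [0,0,0]
    - [0,0,0]
    - [0,0,0]
    - [0,0,0]

```text
time: 7.6
eef_pos: [0.5755, -0.0924, 0.0802]
tool_rot: [0.0, -0.135, 0.991, -0.0]
wrist_force: [0.9, -1.9, -3.8]
finger_gap: 0.339
grasp_force: 40.7
```

Emit:
apply_moves:
  xyz:
    - [0,0,0.0015]
    - [0,0,0.001]
    - [0,0,0.0005]
    - [0,0,0]
  dr:
    - [0,0,0]
    - [0,0,0]
    - [0,0,0]
    - [0,0,0]

```text
time: 8.0
eef_pos: [0.5755, -0.0924, 0.0774]
tool_rot: [0.0, -0.135, 0.991, -0.0]
wrist_force: [0.6, -2.7, -3.0]
finger_gap: 0.339
grasp_force: 40.8
```

Emit:
apply_moves:
  xyz:
    - [0,0,0.0005]
    - [0,0,0.0005]
    - [0,0,0]
  dr:
    - [0,0,0]
    - [0,0,0]
    - [0,0,0]

```text
time: 8.3
eef_pos: [0.5756, -0.0924, 0.0768]
tool_rot: [0.0, -0.135, 0.991, -0.0]
wrist_force: [0.3, -2.6, 0.5]
finger_gap: 0.338
grasp_force: 41.1
```

Force rises at TCP z 0.0768, exactly the expected home height. Letting go.

Emit:
apply_moves:
  xyz:
    - [0,0,0]
    - [0,0,0]
    - [0,0,0]
    - [0,0,0]
    - [0,0,0]
  dr:
    - [0,0,0]
    - [0,0,0]
    - [0,0,0]
    - [0,0,0]
    - [0,0,0]
  hand: 0.06

```text
time: 8.8
eef_pos: [0.5753, -0.0921, 0.0763]
tool_rot: [-0.0, -0.134, 0.991, 0.0]
wrist_force: [-0.2, -0.1, -0.3]
finger_gap: 0.703
grasp_force: 0.0
```

Emit:
apply_moves:
  xyz:
    - [0,0,-0.015]
    - [0,0,-0.03]
    - [0,0,-0.04]
    - [0,0,-0.02]
    - [0,0,0]
  dr:
    - [0,0,0]
    - [0,0,0]
    - [0,0,0]
    - [0,0,0]
    - [0,0,0]

```text
time: 9.3
eef_pos: [0.5774, -0.0923, 0.1853]
tool_rot: [0.004, -0.135, 0.991, -0.0]
wrist_force: [0.3, 0.1, 0.9]
finger_gap: 0.702
grasp_force: 0.0
```

Run:
```python
from h import *
o=robot.get_obs(); p=o["eef_pos"]; R=RM(o["tool_rot"]); print(p,o["wrist_force"],o["finger_gap"])
a=camera("scene"); b=camera("top"); print("to key",R.T@(np.array([.458,-.1365,p[2]])-p))
cv2.imwrite("pics/home.png",np.hstack([cv2.resize(c["color"][v-60:v+60,u-60:u+60],(400,400),interpolation=2) for c,u,v in((a,210,255),(b,378,221))]))
```

```text
[ 0.57743722 -0.09225348  0.18531134] [0.33010179 0.09406262 0.9372556 ] 0.701993544393814
to key [ 0.1269112  -0.01075245 -0.00096808]
```

View pics/home.png

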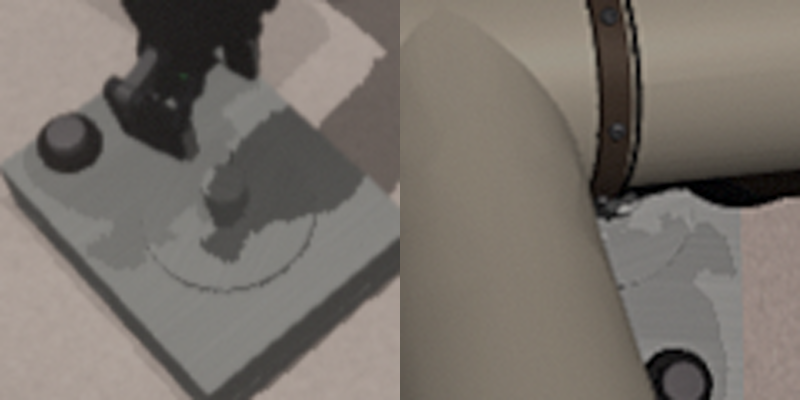

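The pan sits flat on the housing, with its disc rim at about crop (235,250) and only a thin gap, and the fingers are clear. Next I shut the fingers and go to the key.

Emit:
apply_moves:
  xyz:
    - [0.032,-0.0025,0]
    - [0.032,-0.0025,0]
    - [0.032,-0.0025,0]
    - [0.031,-0.0025,0]
    - [0,0,0]
  dr:
    - [0,0,0]
    - [0,0,0]
    - [0,0,0]
    - [0,0,0]
    - [0,0,0]
  hand: 0.0

```text
time: 9.9
eef_pos: [0.4509, -0.1364, 0.1796]
tool_rot: [-0.003, -0.133, 0.991, 0.001]
wrist_force: [0.4, 1.1, 0.5]
finger_gap: 0.001
grasp_force: 0.0
```

Emit:
apply_moves:
  xyz:
    - [0,0,0.03]
    - [0,0,0.03]
    - [0,0,0.02]
    - [0,0,0.01]
    - [0,0,0]
  dr:
    - [0,0,0]
    - [0,0,0]
    - [0,0,0]
    - [0,0,0]
    - [0,0,0]

```text
time: 10.4
eef_pos: [0.4546, -0.1357, 0.0894]
tool_rot: [-0.002, -0.135, 0.991, 0.0]
wrist_force: [-0.7, -0.1, 0.2]
finger_gap: -0.002
grasp_force: 0.0
```

Emit:
apply_moves:
  xyz:
    - [-0.003,-0.001,0.004]
    - [0,0,0.003]
    - [0,0,0.003]
    - [0,0,0]
  dr:
    - [0,0,0]
    - [0,0,0]
    - [0,0,0]
    - [0,0,0]

```text
time: 10.8
eef_pos: [0.4594, -0.1359, 0.0817]
tool_rot: [0.001, -0.135, 0.991, -0.0]
wrist_force: [0.4, 0.9, 1.6]
finger_gap: 0.003
grasp_force: 0.8
```

Emit:
apply_moves:
  xyz:
    - [0,0,0.001]
    - [0,0,0.001]
    - [0,0,0.001]
    - [0,0,0]
  dr:
    - [0,0,0]
    - [0,0,0]
    - [0,0,0]
    - [0,0,0]

```text
time: 11.2
eef_pos: [0.4594, -0.1359, 0.0787]
tool_rot: [0.001, -0.135, 0.991, -0.0]
wrist_force: [0.9, 0.7, 2.9]
finger_gap: -0.001
grasp_force: 1.6
```

Emit:
apply_moves:
  xyz:
    - [0,0,0.001]
    - [0,0,0.001]
    - [0,0,0.001]
    - [0,0,0]
  dr:
    - [0,0,0]
    - [0,0,0]
    - [0,0,0]
    - [0,0,0]

```text
time: 11.6
eef_pos: [0.4594, -0.1359, 0.076]
tool_rot: [0.001, -0.135, 0.991, -0.0]
wrist_force: [0.6, 1.5, 8.1]
finger_gap: -0.0
grasp_force: 4.0
```

Emit:
apply_moves:
  xyz:
    - [0,0,0.0005]
    - [0,0,0.0005]
    - [0,0,0]
    - [0,0,0]
  dr:
    - [0,0,0]
    - [0,0,0]
    - [0,0,0]
    - [0,0,0]

```text
time: 12.0
eef_pos: [0.4595, -0.1359, 0.0759]
tool_rot: [0.001, -0.135, 0.991, -0.0]
wrist_force: [-2.1, 2.4, 14.9]
finger_gap: 0.004
grasp_force: 7.2
```

The key is hard against its stop: the height no longer changes and the force has reached 15 N. Releasing it.

Emit:
apply_moves:
  xyz:
    - [0,0,-0.005]
    - [0,0,-0.015]
    - [0,0,-0.04]
    - [0,0,-0.04]
    - [0,0,0]
  dr:
    - [0,0,0]
    - [0,0,0]
    - [0,0,0]
    - [0,0,0]
    - [0,0,0]

```text
time: 12.5
eef_pos: [0.461, -0.1363, 0.1787]
tool_rot: [0.004, -0.135, 0.991, -0.001]
wrist_force: [0.3, -0.4, -1.0]
finger_gap: 0.002
grasp_force: 0.0
```

Emit:
apply_moves:
  xyz:
    - [0,0,0]
    - [0,0,0]
    - [0,0,0]
    - [0,0,0]
    - [0,0,0]
  dr:
    - [0,0,0]
    - [0,0,0]
    - [0,0,0]
    - [0,0,0]
    - [0,0,0]

```text
time: 13.0
eef_pos: [0.4584, -0.1359, 0.1735]
tool_rot: [-0.001, -0.134, 0.991, 0.0]
wrist_force: [1.3, -0.0, -0.1]
finger_gap: 0.005
grasp_force: 0.0
```

Run:
```python
from h import *
o=robot.get_obs(); print(o["eef_pos"],o["wrist_force"])
a=camera("scene"); cv2.imwrite("pics/end.png",cv2.resize(a["color"][150:350,120:380],(780,600),interpolation=2))
```

```text
[ 0.45837547 -0.13591568  0.17351838] [ 1.28463575 -0.03686063 -0.10335458]
```

View pics/end.png

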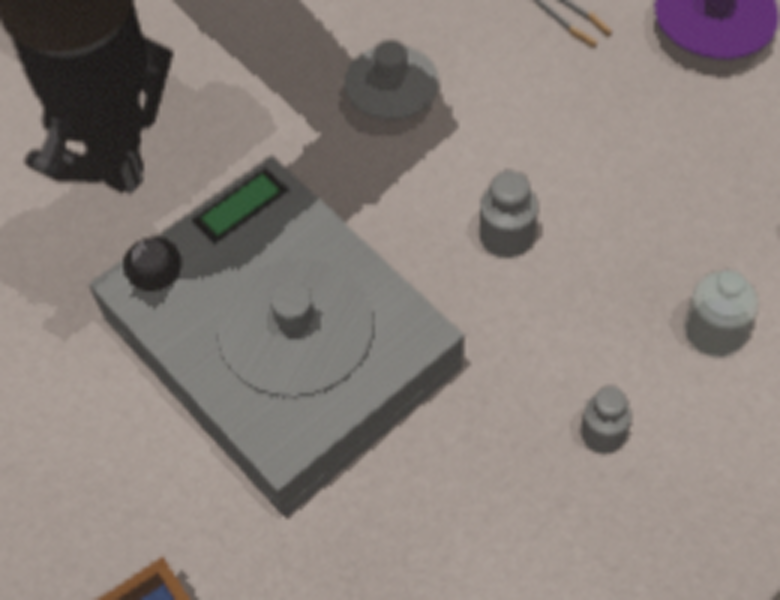

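The pan is home at crop (295,330), the key is up at (152,262), the other things are where they were and the arm is clear. Handing in.

```bash
python3 -c "
from workcell import robot
print(robot.close_job())"
```

```text
the job is handed in; nothing more can be done
None
```

The large pan is fully home on the carrier and let go, the zero key was pressed to its stop and released, nothing else looks moved, and the job was handed in at about 13 s (no verdict was returned).

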